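Hold the lens-resin cell in the beam of the transmission gauge

TASK

The light gauge on the power-strip test bench has just had its filter loaded: first push the filter drawer in the front of its lamp head fully home. Then pick the tall clear cell out of the parts tray, gripping it by its two frosted faces only (the fingers must never touch its clear polished faces), and hold it upright in the gap between the lamp barrel and the receiver barrel, middle of the cell on the beam, polished faces square to the beam, touching nothing but the gripper. Finish while still holding it there, still and in the air; the drawer stays shut and the other loose parts are left where they are.

Things in the scene. Friction and masses are not known exactly. Their poses are not given: they have to be found in the camera images.
- filter_drawer (a joint): how far the lamp head's filter drawer is pulled out, m: 0 = fully home, up to 0.06 = out; it slides along the gauge's x, opening towards -x (towards the robot), drags with about 1.5 N and has a stop at 0
- drawer_front (a point): centre of the outer face of the drawer's aluminium front plate, a plate 8 mm thick, 74 mm wide (along its y) and 54 mm high, 100 mm above the table; moves with the drawer; axes as the gauge's: x points into the lamp head (the way to push), z up
- beam_mid (a point): the middle of the light path: the point on the beam half-way between the faces of the two black barrels (34 mm diameter, faces 50 mm either side, so the gap is 100 mm), 110 mm above the table. Its axes are the gauge's: y runs along the beam towards the lamp, z up, x horizontal, away from the robot. Above, in front of and behind the gap it is open
- gauge: the fixed light gauge; origin on the table straight below beam_mid, same axes: an aluminium base 120 (x) x 300 (y) x 15 mm high, a cream lamp head 110 x 80 mm centred at y +108 mm with the drawer in its robot-side face, and a grey receiver head 70 x 80 mm centred at y -108 mm, both heads 140 mm high
- cell_mid (a point): centre (half-way up) of the tall clear cell, the part to hold: an upright block 36 mm (its x) x 24 mm (its y) x 80 mm high (its z), about 80 g, standing in the tray. The two matt whitish frosted faces are the narrow (24 mm wide) ones, 36 mm apart, facing its +x and -x; the two clear polished faces are the 36 mm wide ones, 24 mm apart, facing its +y and -y
- short_cell_mid (a point): centre of the short cell, a bystander in the tray: same clear and frosted make, 36 x 24 mm but only 32 mm high; leave it
- insert: black round socket insert lying in the tray, a bystander 42 mm across and 20 mm high; origin at the centre of its underside; leave it
- tray: fixed grey plastic tray, 190 (x) x 210 (y) mm, rim 12 mm high and 4 mm thick, floor 4 mm above the table; origin at the centre of its underside
- strip: loose aluminium power strip with black sockets, 55 (x) x 275 (y) x 42 mm high; origin at the centre of its underside; a bystander
- driver: loose stubby screwdriver lying in front of the gauge, about 120 mm long along its x, under 35 mm high; a bystander
- tape: loose roll of paper tape lying flat, 90 mm across and 24 mm high; a bystander
- adapter: loose white plug adapter, 45 x 60 x 35 mm high; a bystander
Not all that is in view belongs to the job. What is shaped like the part that bears cell_mid but blue, pink or yellow is not meant.

How it is judged:
By the outcome, as a careful person would: the job done as asked, in the order asked, and still so for the second after the job is handed in, while the arm keeps its last pose, push and grip.
It also fails if it takes over 53 s, if anything falls off the work surface, if the arm or the gripper's body presses on something with over 40 N, if the wrist force passes 120 N, or if a joint passes its speed limit or range.

ROBOT

A 6-joint arm with a two-finger parallel gripper is mounted at the origin on the work surface. World frame = base frame: x ahead of the robot, y to its left, z up, the work surface at z = 0. Lengths are in m, angles in degrees, forces in N, time in s.
With the tool pointing down it reaches from about 0.4 to 0.825 m from the base axis. Payload 7 kg.
Tool frame: the origin (TCP) lies at the very end of the fingers, on their centre line; the grasp point (between the pads) lies 19 mm behind it; x points along the fingers, z is the direction in which the jaws open and shut, and the axes are right-handed (so a half turn about x gives the same grasp; the last joint's range is limited). The gripper opens to 88 mm and grips with 3 to 60 N. Pads are 19 mm wide; open, the fingers measure 130 mm over their backs; the gripper's body (78 mm by 193 mm) begins 47 mm behind the grasp point.
Start: joints at [93.799, 20.546, 0.682, 0, -70.136, -16.507], TCP at [0.149, 0.658, 0.227] pointing down, gripper open.
Joint ranges: [-176.03, 176.03], [-82.01, 121.73], [-58.28, 71.71], [-173.87, 95.51], [-174.79, -0.11], [-173.66, 173.66]. Speed limits (degrees/s): [136.94, 136.94, 172.46, 180, 180, 180].

INTERFACE

Orientations are given as [roll, pitch, yaw] about the fixed x, y, z axes, in that order (R = Rz(yaw) Ry(pitch) Rx(roll)).
In Python, from plant import * gives the robot as it stands.
- The arm moves only by the tool arm_command, never from a script. Its argument "commands" is one flat list of numbers, 5 for each row, row after row: the shift along the tool's x, y, z in mm, then the turn about the tool's x in degrees, then the opening in per cent of the stroke, from 0 (shut) to 100 (fully open). A call has 1 to 5 rows; each row shifts and turns the pose as measured when the row begins, along the tool's axes as they then stand; what a row does not reach is not made up. A row lasts 1/8 s, in which the tool goes at most 62.5 mm and 10.7 degrees, less where a joint would pass 70% of its speed; a pose out of reach is approached as far as the arm can. A call is refused whole if a number of a shift passes 62.5 or a number of a turn 10.7, either way. A call with a gripper value outside its range is refused whole. The fingers move at their own pace and stop on an object; the grip force is fixed at half the most. Time passes only in rows, so rows that do not move let the fingers close. It gives the time, the measured TCP pose, the force and the opening at its end, in the units of the state.
- get_obs(): the state, without advancing time (a new reading comes with each control period).
- snapshot(name): name is "scene" or "top"; returns a dict with "frame" (420x560x3 uint8, blue, green, red), "fov_y" (degrees; the focal length in pixels is half the picture's height over the tangent of half this angle, whatever the lens; pixels are square), "cx", "cy" (the principal point, pixels), "dist" ([k1, k2, p1, p2, k3] as OpenCV has them; the pictures are not rectified), "world_to_cam" (4x4, takes a point from world to camera coordinates). Camera axes: x right, y up, looking along -z (the intrinsics and any distortion apply to the point x, -y, -z); pixel columns grow to the right and rows downward; lengths in m; the calibration is good to about 2 mm. A picture is of the moment at which its call begins. There is no depth.
- close_job(): hands the job in, once; it reports no verdict.
The state is a dict: "clock": time; "joint_pos": joint angles; "qvel": joint speeds; "tau": joint torques, N m; "tool_pos": TCP position; "orientation": TCP orientation; "force": force on the tool from outside, world axes, zero at the start; "moment": the same for the moment, N m; "opening": finger opening in m.
Only numpy, scipy, OpenCV 4.12 (cv2) and the standard library are available. Lean on these libraries where they do the work, as an engineer would, in place of code of your own. Each camera call takes 0.05 s, during which the arm holds its last target. There are 200 camera calls.

## Working session

There is one attempt and no reset: what is moved stays moved. The work goes in short steps, Python scripts to look and compute and a tool call to move; the robot and the scene stay as the last step left them, time stands still between calls to the robot, and variables do not carry over. Pictures are saved under pics/ and viewed, about 8 in all and at most 12, crops included, and the job is handed in when it is done.

Besides the shell and the picture viewer there is one more tool, called after "Call:" as name(argument=value, ...), one argument or row to a line, values as JSON. arm_command: Moves the arm, as the interface text tells. Its arguments: {"type":"object","properties":{"commands":{"type":"array"}},"required":["commands"]}

```bash
mkdir -p pics; ls; cat > h.py <<'E'
from plant import *
import numpy as np, cv2, pickle
from scipy.spatial.transform import Rotation as R
def snap(n,tag):
    s=snapshot(n); pickle.dump(s,open(f'pics/{tag}.pkl','wb')); cv2.imwrite(f'pics/{tag}.png',s['frame']); return s
def load(tag): return pickle.load(open(f'pics/{tag}.pkl','rb'))
def KD(s):
    h=s['frame'].shape[0]; f=h/2/np.tan(np.radians(s['fov_y'])/2)
    return np.array([[f,0,s['cx']],[0,f,s['cy']],[0,0,1.]]),np.array(s['dist'],float)
F=np.diag([1,-1,-1,1.])
def proj(s,P):
    K,d=KD(s); M=F@np.array(s['world_to_cam']); P=np.atleast_2d(np.array(P,float))
    return cv2.projectPoints(P,cv2.Rodrigues(M[:3,:3])[0],M[:3,3],K,d)[0][:,0]
def at_z(s,uv,z):
    K,d=KD(s); M=F@np.array(s['world_to_cam']); uv=np.atleast_2d(np.array(uv,float))
    n=cv2.undistortPoints(uv[:,None],K,d)[:,0]; r=np.c_[n,np.ones(len(n))]@M[:3,:3]; c=-M[:3,:3].T@M[:3,3]
    return c+r*((np.broadcast_to(z,len(n))-c[2])/r[:,2])[:,None]
def st():
    o=get_obs(); print({k:np.round(v,3) for k,v in o.items() if k not in('qvel','tau')}); return o
E
python3 - <<'E'
from h import *
for n in('scene','top'):
    s=snap(n,n+'0'); print(n,s['fov_y'],s['cx'],s['cy'],s['dist'],np.linalg.inv(np.array(s['world_to_cam']))[:3,3])
    cv2.imwrite(f'pics/{n}0b.png',cv2.resize(s['frame'],(800,600),interpolation=cv2.INTER_CUBIC))
st()
E
```

```text
pics
scene 46.337126097165786 287.3236099641812 220.23911672101912 [-0.00505381  0.          0.          0.          0.        ] [ 1.43248948 -0.23597645  1.0530611 ]
top 52.81797643959695 278.5065038662231 210.34059429294598 [-0.02148497  0.          0.          0.          0.        ] [0.42970984 0.05672889 0.99734796]
{'clock': np.float64(0.1), 'joint_pos': array([ 9.3799e+01,  2.0588e+01,  6.4000e-01, -1.8000e-02, -7.0135e+01,
       -1.6507e+01]), 'tool_pos': array([0.148, 0.658, 0.226]), 'orientation': array([  4.762,  89.915, -97.952]), 'force': array([-0.107,  0.31 ,  0.073]), 'moment': array([0.014, 0.017, 0.015]), 'opening': np.float64(0.088)}
```

View pics/scene0b.png

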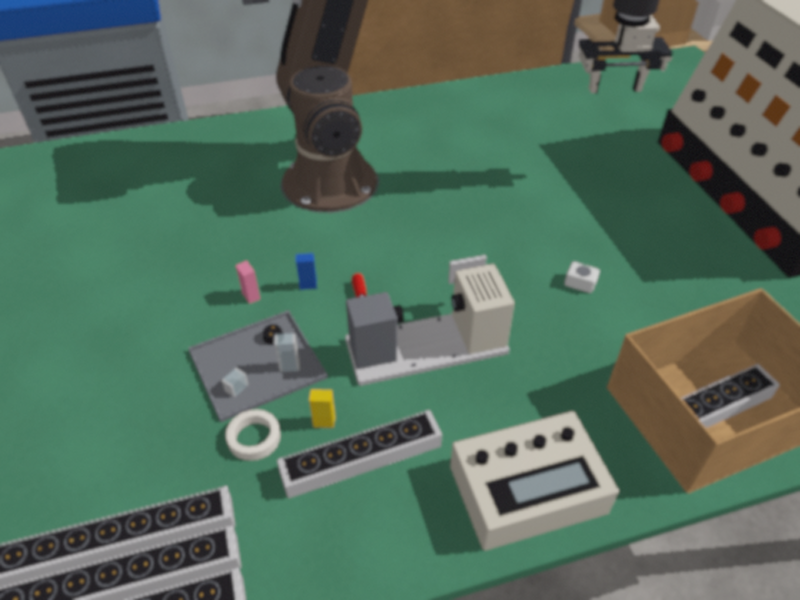

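View pics/top0b.png

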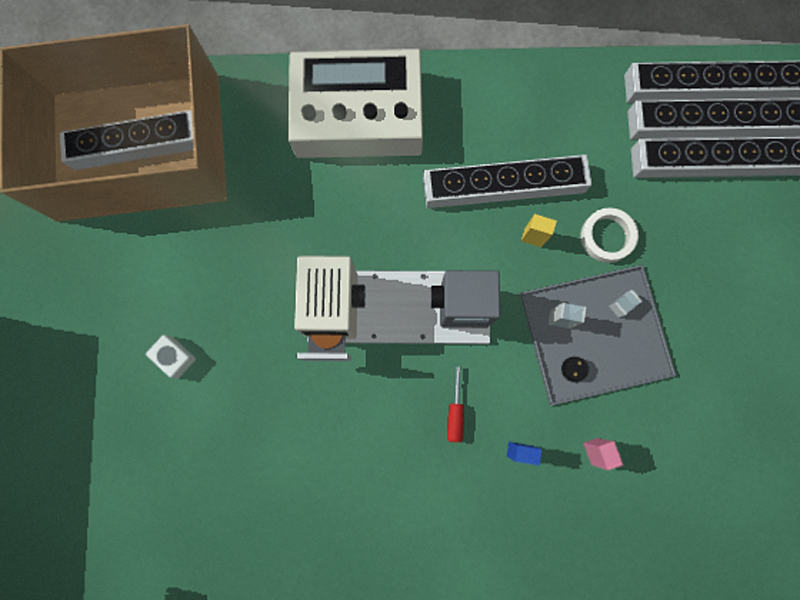

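The top view shows the gauge at about (395,305) of the 800×600 picture, with the drawer plate at (323,355). The tall cell is near (570,315), the short cell near (627,302) and the insert near (575,370). I'll enlarge these areas.

```bash
python3 - <<'E'
from h import *
s=load('top0'); f=s['frame']
# gauge crop: cols 195-355 rows 170-255 ; tray crop: cols 355-485 rows 180-290
a=cv2.resize(f[170:260,195:355],None,fx=5,fy=5,interpolation=cv2.INTER_CUBIC)
cv2.imwrite('pics/cg.png',a)
b=cv2.resize(f[183:288,360:480],None,fx=5.5,fy=5.5,interpolation=cv2.INTER_CUBIC)
cv2.imwrite('pics/ct.png',b)
E
```

```text
(no output)
```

View pics/cg.png

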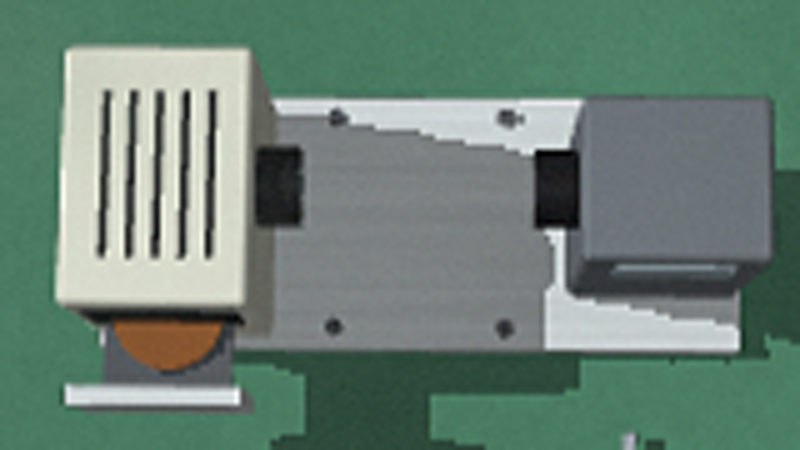

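View pics/ct.png

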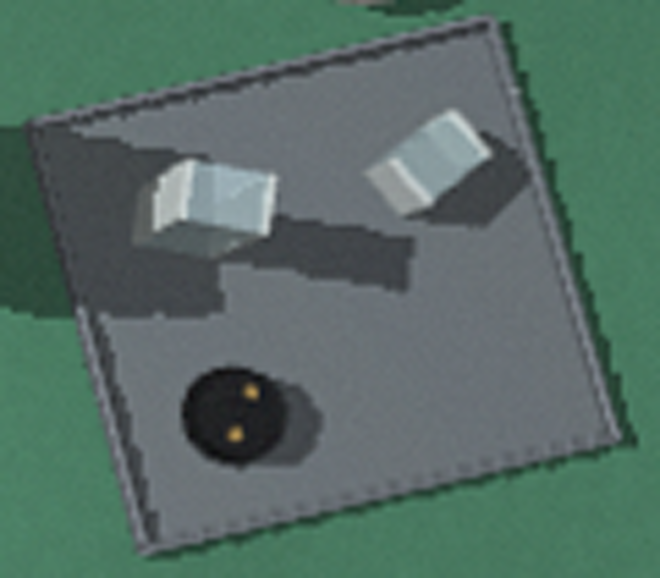

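```bash
python3 - <<'E'
from h import *
s=load('top0')
g=lambda p:(np.array(p,float)+.5)/5-.5+[195,170]
t=lambda p:(np.array(p,float)+.5)/5.5-.5+[360,183]
np.set_printoptions(precision=4,suppress=True)
lamp=at_z(s,g([(65,48),(250,48),(247,306),(57,304)]),.14); print('lamp',lamp[:,:2],lamp.mean(0), [np.linalg.norm(lamp[i]-lamp[i-1]) for i in range(4)])
rec=at_z(s,g([(583,97),(773,97),(773,262),(585,262)]),.14); print('rec',rec[:,:2],rec.mean(0),[np.linalg.norm(rec[i]-rec[i-1]) for i in range(4)])
print('base BR, front edge',at_z(s,g([(740,350),(250,350),(280,98),(580,98)]),.015)[:,:2])
d=at_z(s,g([(65,385),(240,385),(240,404),(65,404)]),.127); print('drawer',d[:,:2])
c=at_z(s,t([(190,160),(277,175),(267,236),(180,228)]),.084); print('cell',c[:,:2],c.mean(0),[np.linalg.norm(c[i]-c[i-1]) for i in range(4)])
tr=at_z(s,t([(30,122),(492,18),(625,440),(145,555)]),.012); print('tray',tr[:,:2],tr.mean(0),[np.linalg.norm(tr[i]-tr[i-1]) for i in range(4)])
s2=load('scene0'); f=s2['frame']
cv2.imwrite('pics/cs.png',cv2.resize(f[200:300,120:280],None,fx=5,fy=5,interpolation=cv2.INTER_CUBIC))
E
```

```text
lamp [[0.6399 0.2111]
 [0.6384 0.1338]
 [0.5303 0.1354]
 [0.5325 0.2132]] [0.5853 0.1734 0.14  ] [np.float64(0.10740177989826455), np.float64(0.07729190738408956), np.float64(0.10806061091960634), np.float64(0.07781900982322576)]
rec [[ 0.6149 -0.0042]
 [ 0.6134 -0.0827]
 [ 0.5446 -0.0797]
 [ 0.546  -0.003 ]] [ 0.5797 -0.0424  0.14  ] [np.float64(0.06894450476342609), np.float64(0.07860874848777916), np.float64(0.06892692685437542), np.float64(0.07678239643076692)]
base BR, front edge [[ 0.5203 -0.0825]
 [ 0.5244  0.1455]
 [ 0.6442  0.1309]
 [ 0.6415 -0.0116]]
drawer [[0.5004 0.2119]
 [0.4992 0.1396]
 [0.4914 0.1396]
 [0.4926 0.2118]]
cell [[ 0.573  -0.1878]
 [ 0.5664 -0.2219]
 [ 0.5421 -0.2163]
 [ 0.5459 -0.1822]] [ 0.5568 -0.202   0.084 ] [np.float64(0.027705129376754605), np.float64(0.03480281676212187), np.float64(0.024922724586135474), np.float64(0.034398912933570926)]
tray [[ 0.6021 -0.1393]
 [ 0.6441 -0.3417]
 [ 0.4617 -0.383 ]
 [ 0.4179 -0.1783]] [ 0.5315 -0.2606  0.012 ] [np.float64(0.1882661170488871), np.float64(0.2067293016167449), np.float64(0.18701761305051215), np.float64(0.20940181326035326)]
```

View pics/cs.png

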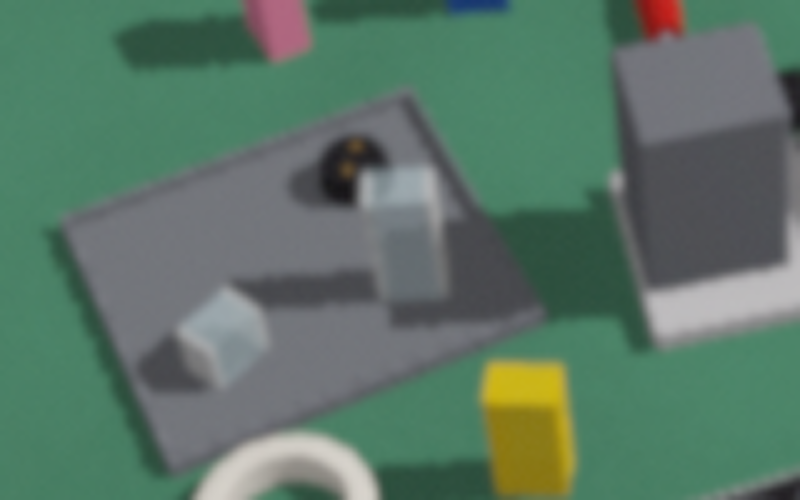

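The scene crop shows the tall cell near (400,235) with its frosted ends facing left and right, so they face about ±world y. Measured sizes match the given ones: heads 216 mm apart, cell 35×26 mm, tray 188×208 mm. Next comes the drawer push.

```bash
cat >> h.py <<'E'
def go(P,jaw):
    "total shift in tool axes (mm) and turn about tool x (deg) to TCP P with jaw line at angle jaw (world, mod 180)"
    o=get_obs(); M=R.from_euler('xyz',o['orientation'],degrees=True).as_matrix()
    d=M.T@(np.array(P)-o['tool_pos'])*1e3; a=np.degrees(np.arctan2(M[1,2],M[0,2]))
    w=lambda x:(x+90)%180-90
    print('t',round(o['clock'],2),'q',np.round(o['joint_pos'],1),'pos',np.round(o['tool_pos'],4),'F',np.round(o['force'],1),'op',round(o['opening'],4))
    print('jaw now %.2f tilt x %s'%(a,np.round(M[:,0],4)),'SHIFT',np.round(d,1),'TURN',round(-w(jaw-a),2)); print(np.round(M,2).tolist())
E
python3 -c "
from h import *
go([.445,.174,.227],90)"
```

```text
t 0.1 q [ 93.8  20.6   0.6  -0.  -70.1 -16.5] pos [0.1484 0.658  0.2257] F [-0.1  0.3  0.1] op 0.0878
jaw now -102.71 tilt x [-2.0e-04 -1.5e-03 -1.0e+00] SHIFT [ -0.6 395.8 406.9] TURN -12.71
[[-0.0, 0.98, -0.22], [-0.0, -0.22, -0.98], [-1.0, 0.0, 0.0]]
```

Call:
arm_command(
  commands=[0,0,0,-6.4,0,0,0,0,-6.3,0,0,31,51,0,0,0,31,51,0,0,0,31,51,0,0],
)

```text
clock: 0.72
tool_pos: [0.2424, 0.5032, 0.2217]
orientation: [-5.6, 89.5, -95.0]
force: [0.2, 0.2, 0.1]
opening: 0.0434
```

Call:
arm_command(
  commands=[0,31,51,0,0,0,31,51,0,0,0,31,51,0,0,0,31,51,0,0,0,31,51,0,0],
)

```text
clock: 1.35
tool_pos: [0.4032, 0.2405, 0.2233]
orientation: [-6.1, 89.5, -95.3]
force: [0.9, 1.3, 0.6]
opening: 0.0008
```

```bash
python3 -c "
from h import *
go([.445,.174,.095],90)"
```

```text
t 1.35 q [ 55.1   1.1 -24.4   0.3 -64.9  35.5] pos [0.4032 0.2405 0.2233] F [0.9 1.3 0.6] op 0.0008
jaw now -89.21 tilt x [-8.0e-04 -8.7e-03 -1.0e+00] SHIFT [128.8  41.   66. ] TURN 0.79
[[-0.0, 1.0, 0.01], [-0.01, 0.01, -1.0], [-1.0, -0.0, 0.01]]
```

Call:
arm_command(
  commands=[0,20,35,0,0,0,20,31,0.7,0,45,0,0,0,0,45,0,0,0,0,35,0,0,0,0],
)

```text
clock: 1.98
tool_pos: [0.448, 0.1683, 0.0983]
orientation: [46.5, 89.7, -43.9]
force: [-0.2, -0.0, -0.2]
opening: 0.0007
```

```bash
python3 -c "
from h import *
go([.53,.1745,.097],88.6)"
```

```text
t 1.98 q [ 44.5   9.4 -33.8   0.5 -46.8  44.8] pos [0.448  0.1683 0.0983] F [-0.2 -0.  -0.2] op 0.0007
jaw now -90.33 tilt x [ 0.0043 -0.0041 -1.    ] SHIFT [ 1.6 82.  -6.7] TURN 1.07
[[0.0, 1.0, -0.01], [-0.0, -0.01, -1.0], [-1.0, 0.0, 0.0]]
```

Call:
arm_command(
  commands=[0,15,-6,1,0,0,12,0,0,0,0,10,0,0,0,0,8,0,0,0,0,8,0,0,0],
)

```text
clock: 2.6
tool_pos: [0.5038, 0.1731, 0.0992]
orientation: [19.4, 89.6, -72.0]
force: [-2.4, -0.2, -1.5]
opening: 0.0002
```

Call:
arm_command(
  commands=[0,6,0,0,0,0,6,0,0,0],
)

```text
clock: 2.85
tool_pos: [0.5116, 0.1725, 0.0992]
orientation: [-44.3, 89.5, -135.9]
force: [-47.5, 17.8, 32.8]
opening: 0.0003
```

```bash
python3 - <<'E'
from h import *
go([.53,.1745,.097],88.6)
s=snap('top','t1')
cv2.imwrite('pics/t1c.png',cv2.resize(s['frame'][170:260,180:320],None,fx=4,fy=4,interpolation=cv2.INTER_CUBIC))
E
```

```text
t 2.85 q [ 39.5  15.1 -25.7   0.1 -49.8  49. ] pos [0.5116 0.1725 0.0992] F [-47.5  17.8  32.8] op 0.0003
jaw now -91.51 tilt x [-0.0064 -0.0062 -1.    ] SHIFT [ 2.  18.4 -2.5] TURN -0.11
[[-0.01, 1.0, -0.03], [-0.01, -0.03, -1.0], [-1.0, -0.01, 0.01]]
```

View pics/t1c.png

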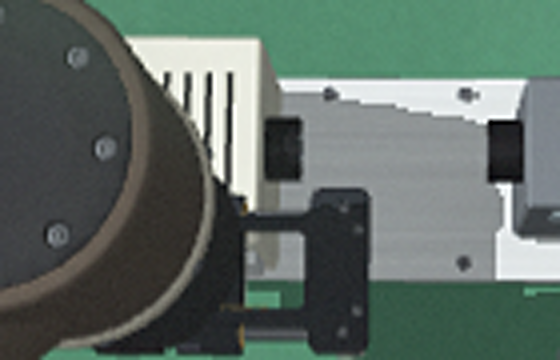

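The 47 N reaction at TCP x = 0.512 means the stop has been reached: the plate front is at about 0.522, against an expected 0.523. I'll back off, open, rise and look.

Call:
arm_command(
  commands=[0,-10,0,0,0,0,-40,0,0,0,-40,-30,0,0,0,-50,-10,40,0,100,0,-10,60,0,100],
)

```text
clock: 3.52
tool_pos: [0.4108, 0.0792, 0.1932]
orientation: [-0.4, 89.7, -91.5]
force: [0.7, -0.6, -1.1]
opening: 0.0147
```

Call:
arm_command(
  commands=[0,0,60,0,100,0,0,60,0,100,0,0,60,0,100,0,0,0,0,100],
)

```text
clock: 4.03
tool_pos: [0.4083, -0.1087, 0.1983]
orientation: [76.8, 89.3, -14.3]
force: [0.5, -0.5, 0.1]
opening: 0.055
```

```bash
python3 - <<'E'
from h import *
go([.5568,-.202,.19],80)
s=snap('top','t2'); s2=snap('scene','s2')
a=cv2.resize(s['frame'][165:255,190:360],None,fx=4,fy=4,interpolation=cv2.INTER_CUBIC)
b=cv2.resize(s2['frame'][155:245,230:400],None,fx=4,fy=4,interpolation=cv2.INTER_CUBIC)
cv2.imwrite('pics/t2c.png',cv2.resize(np.vstack([a[:,:],b]),None,fx=.83,fy=.83,interpolation=cv2.INTER_AREA))
E
```

```text
t 4.03 q [ 12.4  -3.4 -32.3   0.4 -60.4  76.3] pos [ 0.4083 -0.1087  0.1983] F [ 0.5 -0.5  0.1] op 0.055
jaw now -91.12 tilt x [ 0.0125 -0.0032 -0.9999] SHIFT [ 10.5 150.2  90.4] TURN 8.88
[[0.01, 1.0, -0.02], [-0.0, -0.02, -1.0], [-1.0, 0.01, 0.0]]
```

View pics/t2c.png

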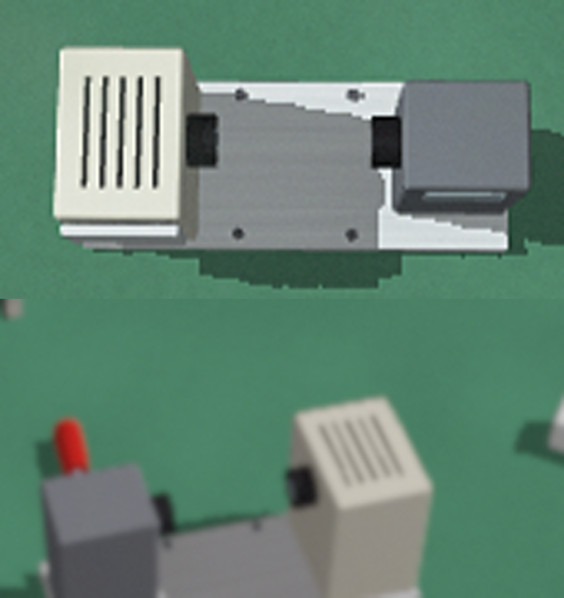

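The drawer plate now sits flush against the lamp head in the top view (plate at row ≈230). I'll check the cell pose by overlaying the model box on both first pictures.

```bash
python3 - <<'E'
from h import *
s=load('t2'); print('plate front x',at_z(s,[((120/3.32)+190,236/3.32+165)],.127), 'plate back',at_z(s,[((120/3.32)+190,225/3.32+165)],.127))
x,y,a=.557,-.202,np.radians(79.5)
Rz=np.array([[np.cos(a),-np.sin(a),0],[np.sin(a),np.cos(a),0],[0,0,1]])
C=np.array([[i*.018,j*.012,z] for z in(.004,.084) for i,j in((-1,-1),(1,-1),(1,1),(-1,1))])@Rz.T+[x,y,0]
out=[]
for tag,(r,c) in(('top0',(205,375)),('scene0',(220,175))):
    s=load(tag); k=10; im=cv2.resize(s['frame'][r:r+50,c:c+40],None,fx=k,fy=k,interpolation=cv2.INTER_CUBIC)
    raw=im.copy(); p=((proj(s,C)-[c,r]+.5)*k-.5).round().astype(int)
    for q in(p[:4],p[4:]): cv2.polylines(im,[q],True,(0,0,255) if q is p[:4] else (0,0,255),1)
    cv2.polylines(im,[p[4:]],True,(0,255,255),1)
    out+=[im]
    print(tag,p.tolist())
cv2.imwrite('pics/ov.png',np.hstack(out))
E
```

```text
plate front x [[0.52152808 0.17362008 0.127     ]] plate back [[0.52841868 0.17364368 0.127     ]]
top0 [[255, 154], [104, 129], [91, 228], [242, 253], [354, 102], [190, 76], [177, 183], [341, 210]]
scene0 [[213, 394], [346, 383], [345, 315], [214, 326], [173, 202], [312, 191], [312, 122], [174, 133]]
```

View pics/ov.png

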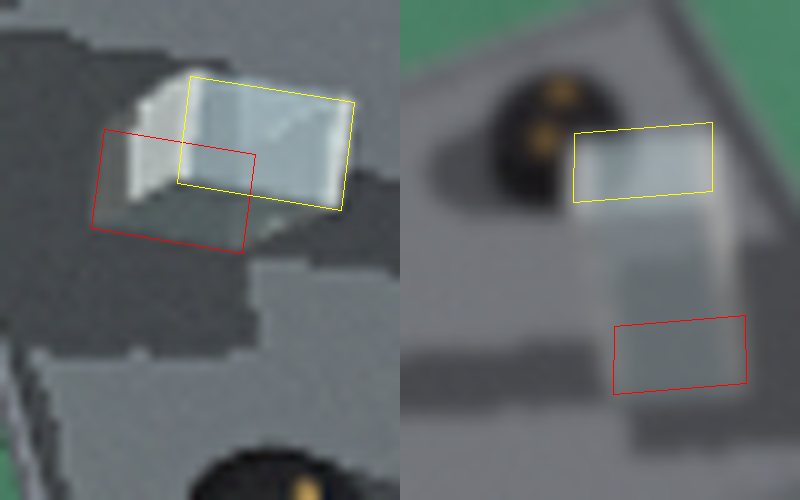

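The overlay fits to about 1–2 mm in both views. The drawer front is at 0.5215, which is home. Next, move above the cell.

Call:
arm_command(
  commands=[0,0,0,8.9,100,0,38,16,0,100,0,38,16,0,100,0,38,16,0,100,0,18,8,0,100],
)

```text
clock: 4.75
tool_pos: [0.5363, -0.1772, 0.2023]
orientation: [92.5, 88.9, -6.8]
force: [-0.2, -0.3, -0.2]
opening: 0.0878
```

```bash
python3 -c "
from h import *
go([.5575,-.2015,.12],79.5)"
```

```text
t 4.75 q [  1.7  10.6 -16.4   0.2 -61.9  78.9] pos [ 0.5363 -0.1772  0.2023] F [-0.2 -0.3 -0.2] op 0.0878
jaw now -99.29 tilt x [ 0.0191 -0.0023 -0.9998] SHIFT [82.8 23.3 20.7] TURN 1.21
[[0.02, 0.99, -0.16], [-0.0, -0.16, -0.99], [-1.0, 0.02, -0.0]]
```

Call:
arm_command(
  commands=[10,12,11,1.2,100,10,11,10,0,100,20,0,0,0,100,20,0,0,0,100,15,0,0,0,100],
)

```text
clock: 5.38
tool_pos: [0.5598, -0.1995, 0.1237]
orientation: [94.0, 88.9, -6.2]
force: [0.5, -0.0, 0.6]
opening: 0.088
```

```bash
python3 -c "
from h import *
go([.5575,-.2015,.046],79.5)"
```

```text
t 5.38 q [ -0.7  17.3 -18.6   0.1 -53.   80.4] pos [ 0.5598 -0.1995  0.1237] F [ 0.5 -0.   0.6] op 0.088
jaw now -100.22 tilt x [ 0.0197 -0.0022 -0.9998] SHIFT [77.6 -3.5  2.5] TURN 0.28
[[0.02, 0.98, -0.18], [-0.0, -0.18, -0.98], [-1.0, 0.02, -0.0]]
```

Call:
arm_command(
  commands=[-60,0,0,0,100,-20,0,0,0,100,0,0,0,0,100],
)

```text
clock: 5.75
tool_pos: [0.5569, -0.1986, 0.2017]
orientation: [93.0, 89.2, -7.2]
force: [0.6, -0.1, -0.1]
opening: 0.0875
```

```bash
python3 -c "
from h import *
go([.5575,-.2015,.046],79.5)"
```

```text
t 5.75 q [ -0.6  13.2 -13.    0.1 -63.   80.4] pos [ 0.5569 -0.1986  0.2017] F [ 0.6 -0.1 -0.1] op 0.0875
jaw now -100.16 tilt x [ 0.014  -0.0018 -0.9999] SHIFT [155.7  -1.1   2.8] TURN 0.34
[[0.01, 0.98, -0.18], [-0.0, -0.18, -0.98], [-1.0, 0.01, -0.0]]
```

Call:
arm_command(
  commands=[0,-60,0,0,100,0,-30,0,0,100,0,0,0,0,100],
)

```text
clock: 6.12
tool_pos: [0.4648, -0.1818, 0.196]
orientation: [93.9, 89.4, -6.2]
force: [1.3, 0.1, 0.7]
opening: 0.0878
```

```bash
python3 -c "
from h import *
go([.5575,-.2015,.046],79.5)"
```

```text
t 6.12 q [  1.3   4.9 -24.1   0.1 -60.5  78.5] pos [ 0.4648 -0.1818  0.196 ] F [1.3 0.1 0.7] op 0.0878
jaw now -100.14 tilt x [ 0.0097 -0.0011 -1.    ] SHIFT [150.9  93.2   3.1] TURN 0.36
[[0.01, 0.98, -0.18], [-0.0, -0.18, -0.98], [-1.0, 0.01, -0.0]]
```

Call:
arm_command(
  commands=[-60,0,0,0,100,-40,0,0,0,100,20,20,0,0.3,100,20,20,0,0,100,20,20,0,0,100],
)

```text
clock: 6.75
tool_pos: [0.5272, -0.1927, 0.2364]
orientation: [93.7, 89.3, -6.7]
force: [-0.5, -0.3, 0.6]
opening: 0.0878
```

Call:
arm_command(
  commands=[20,17,0,0,100,20,15,0,0,100,20,0,0,0,100,20,0,0,0,100,20,0,0,0,100],
)

```text
clock: 7.38
tool_pos: [0.5638, -0.1991, 0.1261]
orientation: [88.2, 89.6, -12.1]
force: [-0.0, 0.3, 0.3]
opening: 0.0875
```

```bash
python3 -c "
from h import *
go([.5575,-.2015,.046],79.5)"
```

```text
t 7.38 q [ -0.7  17.9 -17.3   0.1 -54.4  80.3] pos [ 0.5638 -0.1991  0.1261] F [-0.   0.3  0.3] op 0.0875
jaw now -100.32 tilt x [ 0.0065 -0.0014 -1.    ] SHIFT [80.1 -6.3  3.5] TURN 0.18
[[0.01, 0.98, -0.18], [-0.0, -0.18, -0.98], [-1.0, 0.01, 0.0]]
```

Call:
arm_command(
  commands=[5,-6,3,0.2,100,20,0,0,0,100,20,0,0,0,100,20,0,0,0,100,12,0,0,0,100],
)

```text
clock: 8.0
tool_pos: [0.5578, -0.2019, 0.0451]
orientation: [79.9, 89.7, -20.7]
force: [0.2, -0.6, -0.1]
opening: 0.0873
```

```bash
python3 - <<'E'
from h import *
go([.5575,-.2015,.046],79.5)
a=snap('top','t3')['frame'][180:280,350:480]; b=snap('scene','s3')['frame'][190:290,140:270]
cv2.imwrite('pics/pre.png',cv2.resize(np.hstack([a,b]),None,fx=3,fy=3,interpolation=cv2.INTER_CUBIC))
E
```

```text
t 8.0 q [ -1.   22.8 -22.6   0.2 -44.2  80.3] pos [ 0.5578 -0.2019  0.0451] F [ 0.2 -0.6 -0.1] op 0.0873
jaw now -100.52 tilt x [ 0.0052 -0.002  -1.    ] SHIFT [-0.9 -0.3 -0.3] TURN -0.02
[[0.01, 0.98, -0.18], [-0.0, -0.18, -0.98], [-1.0, 0.01, 0.0]]
```

View pics/pre.png

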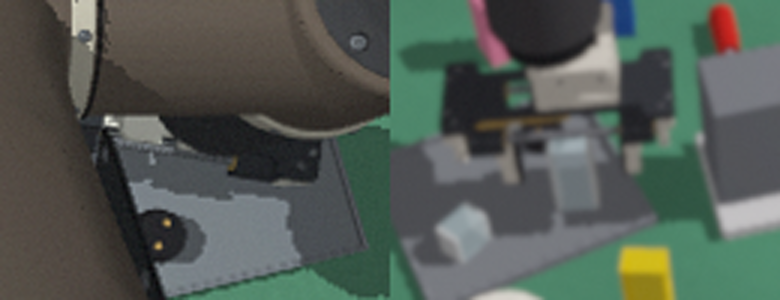

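The scene view shows the cell (575,175) between the two fingers (512,160) and (630,158), centred and aligned. Close the gripper.

Call:
arm_command(
  commands=[0,0,0,0,0,0,0,0,0,0,0,0,0,0,0,0,0,0,0,0,0,0,0,0,0],
)

```text
clock: 8.72
tool_pos: [0.5591, -0.202, 0.0476]
orientation: [84.5, 89.5, -16.0]
force: [-0.5, 0.3, 0.5]
opening: 0.0432
```

Call:
arm_command(
  commands=[0,0,0,0,0,0,0,0,0,0,-10,0,0,0,0,-20,0,0,0,0,-25,0,0,0,0],
)

```text
clock: 9.35
tool_pos: [0.557, -0.2017, 0.1028]
orientation: [70.1, 89.8, -30.4]
force: [0.5, 0.9, -1.2]
opening: 0.036
```

```bash
python3 -c "
from h import *
go([.5575,-.2015,.25],79.5)"
```

```text
t 9.35 q [ -0.9  18.9 -19.4   0.1 -51.5  80.3] pos [ 0.557  -0.2017  0.1028] F [ 0.5  0.9 -1.2] op 0.036
jaw now -100.52 tilt x [ 0.0033 -0.002  -1.    ] SHIFT [-1.472e+02  1.000e+00 -1.000e-01] TURN -0.02
[[0.0, 0.98, -0.18], [-0.0, -0.18, -0.98], [-1.0, 0.0, 0.0]]
```

Gripped at 36.0 mm. Lift, then turn +80.8° while up.

Call:
arm_command(
  commands=[-30,0,0,0,0,-35,0,0,0,0,-35,0,0,0,0,-30,0,0,0,0,-17,0,0,0,0],
)

```text
clock: 9.98
tool_pos: [0.5556, -0.2015, 0.2587]
orientation: [79.5, 89.6, -21.0]
force: [0.1, 0.1, -1.2]
opening: 0.036
```

Call:
arm_command(
  commands=[0,0,0,9,0,0,0,0,9,0,0,0,0,9,0,0,0,0,9,0,0,0,0,9,0],
)

```text
clock: 10.6
tool_pos: [0.5553, -0.2015, 0.2647]
orientation: [135.5, 89.3, -11.3]
force: [-0.2, 0.4, -1.8]
opening: 0.036
```

Call:
arm_command(
  commands=[0,0,0,9,0,0,0,0,9,0,0,0,0,9,0,0,0,0,9,0,0,0,0,0,0],
)

```text
clock: 11.22
tool_pos: [0.554, -0.2014, 0.2678]
orientation: [174.9, 89.2, -9.2]
force: [0.7, 0.0, -1.0]
opening: 0.036
```

```bash
python3 -c "
from h import *
go([.5825,.0655,.24],-1.3)"
```

```text
t 11.22 q [ -0.9  10.7  -7.5   0.1 -71.1  -3.2] pos [ 0.554  -0.2014  0.2678] F [ 0.7  0.  -1. ] op 0.036
jaw now 175.93 tilt x [ 0.0132 -0.0021 -0.9999] SHIFT [  27.6 -268.2   -9.1] TURN -2.77
[[0.01, -0.07, -1.0], [-0.0, -1.0, 0.07], [-1.0, 0.0, -0.01]]
```

Call:
arm_command(
  commands=[0,0,0,-2.8,0,-60,0,0,0,0,-30,0,0,0,0,0,-30,0,0,0,0,-35,0,0,0],
)

```text
clock: 11.85
tool_pos: [0.5518, -0.1365, 0.3615]
orientation: [171.3, 89.3, -8.8]
force: [0.8, 0.1, -1.4]
opening: 0.0361
```

Call:
arm_command(
  commands=[0,-35,0,0,0,0,-35,0,0,0,0,-35,0,0,0,0,-30,0,0,0,0,-25,0,0,0],
)

```text
clock: 12.48
tool_pos: [0.5494, 0.0288, 0.3636]
orientation: [174.9, 89.2, -4.0]
force: [-0.2, -1.0, -0.4]
opening: 0.036
```

```bash
python3 -c "
from h import *
go([.5825,.0655,.24],-1.3)"
```

```text
t 12.47 q [ 23.7   4.7  -2.5   0.4 -82.1 -22.6] pos [0.5494 0.0288 0.3636] F [-0.2 -1.  -0.4] op 0.036
jaw now -178.89 tilt x [ 0.0147 -0.001  -0.9999] SHIFT [124.  -36.3 -32. ] TURN 2.41
[[0.01, 0.02, -1.0], [-0.0, -1.0, -0.02], [-1.0, 0.0, -0.01]]
```

Call:
arm_command(
  commands=[0,0,60,1.2,0,0,0,20,1.2,0,0,-12,-20,0,0,0,-12,-25,0,0,10,-12,-25,0,0],
)

```text
clock: 13.1
tool_pos: [0.5394, 0.0658, 0.3555]
orientation: [-177.6, 89.0, 2.4]
force: [-0.2, 0.4, -0.2]
opening: 0.0362
```

Call:
arm_command(
  commands=[20,0,-22,0,0,20,0,-15,0,0,20,0,0,0,0,20,0,0,0,0,15,0,0,0,0],
)

```text
clock: 13.72
tool_pos: [0.5848, 0.0677, 0.2565]
orientation: [177.8, 89.1, -1.2]
force: [-0.9, -0.0, -1.4]
opening: 0.0359
```

```bash
python3 -c "
from h import *
go([.5825,.0655,.24],-1.3)"
```

```text
t 13.72 q [ 25.9  10.9  -8.9   0.5 -69.4 -25.1] pos [0.5848 0.0677 0.2565] F [-0.9 -0.  -1.4] op 0.0359
jaw now -179.06 tilt x [ 1.640e-02 -3.000e-04 -9.999e-01] SHIFT [16.4  2.2  2.6] TURN 2.24
[[0.02, 0.02, -1.0], [-0.0, -1.0, -0.02], [-1.0, 0.0, -0.02]]
```

Call:
arm_command(
  commands=[15,2,2,1.2,0,20,0,0,1,0,20,0,0,0,0,20,0,0,0,0,20,0,0,0,0],
)

```text
clock: 14.35
tool_pos: [0.5859, 0.0656, 0.1586]
orientation: [-177.4, 88.9, 1.3]
force: [0.3, 0.0, -0.4]
opening: 0.0363
```

```bash
python3 -c "
from h import *
go([.5825,.0655,.114],-1.3)"
```

```text
t 14.35 q [ 25.7  15.  -17.    0.5 -57.1 -27.2] pos [0.5859 0.0656 0.1586] F [ 0.3  0.  -0.4] op 0.0363
jaw now 178.75 tilt x [ 1.940e-02  4.000e-04 -9.998e-01] SHIFT [44.5  0.2  4.2] TURN 0.05
[[0.02, -0.02, -1.0], [0.0, -1.0, 0.02], [-1.0, -0.0, -0.02]]
```

Call:
arm_command(
  commands=[14,0,3,0,0,14,0,1,0,0,12,0,0,0,0,5,0,0,0,0,0,0,0,0,0],
)

```text
clock: 14.98
tool_pos: [0.5825, 0.0655, 0.1105]
orientation: [-179.0, 88.9, -0.2]
force: [0.7, -0.5, -0.7]
opening: 0.0359
```

```bash
python3 - <<'E'
from h import *
go([.5825,.0655,.114],-1.3)
a=snap('top','t4')['frame'][165:255,195:345]; b=snap('scene','s4')['frame'][160:250,225:375]
cv2.imwrite('pics/fin.png',cv2.resize(np.vstack([a,b]),None,fx=3.3,fy=3.3,interpolation=cv2.INTER_CUBIC))
E
```

```text
t 14.97 q [ 25.8  17.4 -20.7   0.6 -50.9 -27.4] pos [0.5825 0.0655 0.1105] F [ 0.7 -0.5 -0.7] op 0.0359
jaw now 178.78 tilt x [ 1.900e-02 -1.000e-04 -9.998e-01] SHIFT [-3.5 -0.  -0. ] TURN 0.08
[[0.02, -0.02, -1.0], [-0.0, -1.0, 0.02], [-1.0, -0.0, -0.02]]
```

View pics/fin.png

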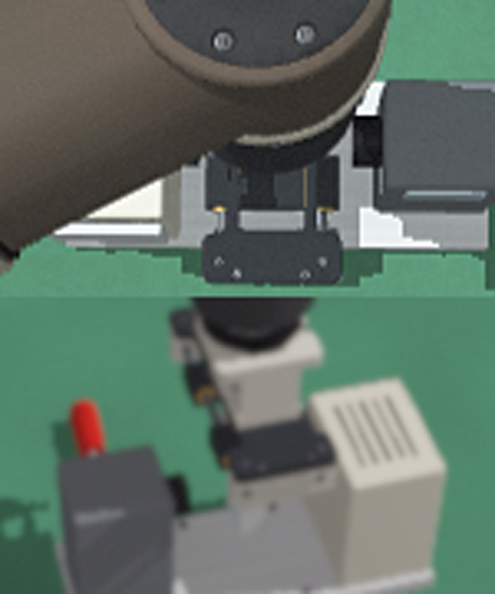

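The top view shows the drawer plate still flush (row ≈235) and the gripper centred in the gap. The cell hangs under the finger at about (255,510) in the scene view. Raise 3–4 mm and check with an overlay.

Call:
arm_command(
  commands=[-3.5,0,0,0,0,0,0,0,0,0],
)

```text
clock: 15.32
tool_pos: [0.5834, 0.0658, 0.1158]
orientation: [-176.6, 88.8, 2.2]
force: [-1.2, -0.7, -1.0]
opening: 0.0358
```

```bash
python3 - <<'E'
from h import *
go([.5825,.0655,.114],-1.3)
s=snap('scene','s5')
r,c,k=200,270,9
im=cv2.resize(s['frame'][r:r+60,c:c+44],None,fx=k,fy=k,interpolation=cv2.INTER_CUBIC)
raw=im.copy()
a=np.radians(-1.3); Rz=np.array([[np.cos(a),-np.sin(a),0],[np.sin(a),np.cos(a),0],[0,0,1]])
C=np.array([[i*.018,j*.012,z] for z in(-.04,.04) for i,j in((-1,-1),(1,-1),(1,1),(-1,1))])@Rz.T+[.5825,.0655,.110]
p=((proj(s,C)-[c,r]+.5)*k-.5).round().astype(int)
cv2.polylines(im,[p[:4]],True,(0,0,255),1); cv2.polylines(im,[p[4:]],True,(0,255,255),1)
for i in range(4): cv2.line(im,p[i],p[i+4],(255,0,0),1)
cv2.imwrite('pics/fo.png',cv2.convertScaleAbs(np.hstack([raw,im]),alpha=1.3))
E
```

```text
t 15.32 q [ 25.8  17.1 -20.3   0.6 -51.4 -27.4] pos [0.5834 0.0658 0.1158] F [-1.2 -0.7 -1. ] op 0.0358
jaw now 178.78 tilt x [ 2.140e-02  8.000e-04 -9.998e-01] SHIFT [1.8 0.3 0.9] TURN 0.08
[[0.02, -0.02, -1.0], [0.0, -1.0, 0.02], [-1.0, -0.0, -0.02]]
```

View pics/fo.png

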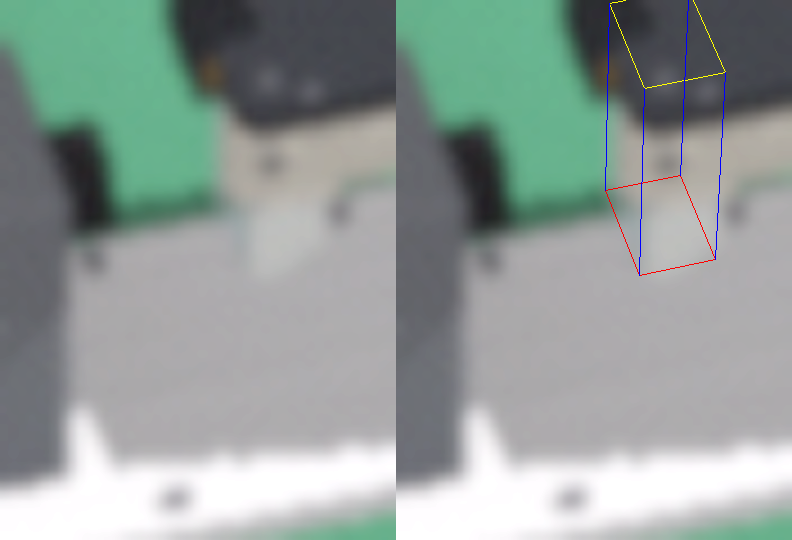

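Call:
arm_command(
  commands=[2,0.3,1,0,0,0.5,0,0,0,0,0,0,0,0,0],
)

```text
clock: 15.75
tool_pos: [0.5822, 0.0655, 0.1131]
orientation: [-176.2, 88.8, 2.6]
force: [-0.2, -0.4, -0.0]
opening: 0.0359
```

```bash
python3 - <<'E'
from h import *
go([.5825,.0655,.114],-1.3)
fr=[snap('scene','s%d'%i)['frame'].astype(float) for i in range(6,14)]; f=np.mean(fr,0)
go([.5825,.0655,.114],-1.3)
s=load('s6'); r,c,k=214,288,20
g=f[r:r+26,c:c+30]; g=np.clip((g-110)*2.6,0,255).astype(np.uint8)
im=cv2.resize(g,None,fx=k,fy=k,interpolation=cv2.INTER_CUBIC)
a=np.radians(-1.3); Rz=np.array([[np.cos(a),-np.sin(a),0],[np.sin(a),np.cos(a),0],[0,0,1]])
C=np.array([[i*.018,j*.012,z] for z in(-.04,.04) for i,j in((-1,-1),(1,-1),(1,1),(-1,1))])@Rz.T+[.5825,.0655,.110]
p=((proj(s,C)-[c,r]+.5)*k-.5).round().astype(int)
cv2.polylines(im,[p[:4]],True,(0,0,255),1)
for i in range(4): cv2.line(im,p[i],p[i+4],(255,0,0),1)
cv2.imwrite('pics/fo2.png',im); print(p[:4].tolist(), f.min(),f[r:r+26,c:c+30].mean())
E
```

```text
t 15.75 q [ 25.9  17.2 -20.7   0.6 -51.1 -27.5] pos [0.5822 0.0655 0.1131] F [-0.2 -0.4 -0. ] op 0.0359
jaw now 178.78 tilt x [ 0.0214  0.001  -0.9998] SHIFT [-0.9 -0.1 -0.4] TURN 0.08
[[0.02, -0.02, -1.0], [0.0, -1.0, 0.02], [-1.0, -0.0, -0.02]]
t 16.15 q [ 25.9  17.2 -20.7   0.6 -51.1 -27.5] pos [0.5822 0.0655 0.1131] F [ 0.5  0.2 -0.5] op 0.036
jaw now 178.78 tilt x [ 0.0216  0.0011 -0.9998] SHIFT [-0.8  0.  -0.3] TURN 0.08
[[0.02, -0.02, -1.0], [0.0, -1.0, 0.02], [-1.0, -0.0, -0.02]]
[[105, 144], [180, 332], [350, 297], [272, 110]] 18.0 127.86752136752136
```

View pics/fo2.png

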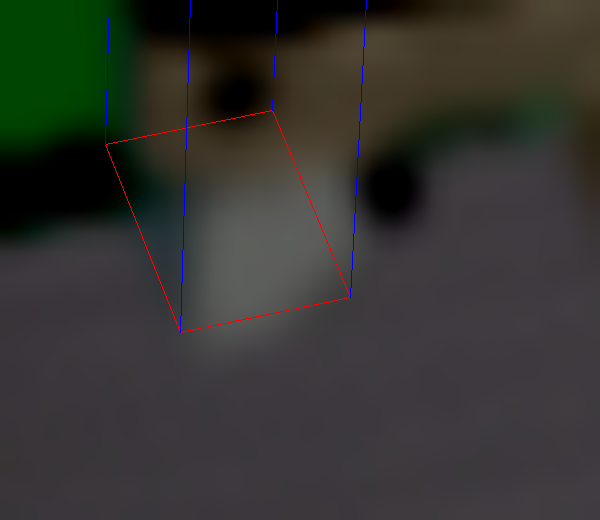

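The frosted face's vertical edges run parallel to the model's, so the cell is upright along the beam. The offset of under one pixel matches the camera bias I saw before the grasp. I'll raise it about 1 mm and settle.

Call:
arm_command(
  commands=[-0.6,0,0,0,0,0,0,0,0,0],
)

```text
clock: 16.4
tool_pos: [0.5822, 0.0655, 0.1138]
orientation: [-176.0, 88.8, 2.8]
force: [-0.7, 0.2, -0.6]
opening: 0.0363
```

```bash
python3 - <<'E'
from h import *
go([.5825,.0655,.1142],-1.3)
for i in range(4): s=snap('top','e%d'%i)
b=load('t2')['frame'][228:240,200:235].astype(int); d=s['frame'][228:240,200:235].astype(int)
print('drawer area mean diff vs shut',abs(b-d).mean())
go([.5825,.0655,.1142],-1.3); print(np.abs(get_obs()['qvel']).max())
E
```

```text
t 16.4 q [ 25.9  17.1 -20.6   0.6 -51.1 -27.5] pos [0.5822 0.0655 0.1138] F [-0.7  0.2 -0.6] op 0.0363
jaw now 178.77 tilt x [ 0.0216  0.0011 -0.9998] SHIFT [-0.4  0.  -0.3] TURN 0.07
[[0.02, -0.02, -1.0], [0.0, -1.0, 0.02], [-1.0, -0.0, -0.02]]
drawer area mean diff vs shut 52.574603174603176
t 16.6 q [ 25.9  17.1 -20.6   0.6 -51.1 -27.5] pos [0.5822 0.0655 0.1137] F [ 0.  -0.7 -1.1] op 0.0362
jaw now 178.78 tilt x [ 0.0214  0.001  -0.9998] SHIFT [-0.5 -0.  -0.3] TURN 0.08
[[0.02, -0.02, -1.0], [0.0, -1.0, 0.02], [-1.0, -0.0, -0.02]]
0.24674077194674757
```

```bash
python3 - <<'E'
from h import *
s=load('e3')['frame']; b=load('t2')['frame']
print('col 225 rows 228-240 brightness', s[228:241,225].mean(1).astype(int), b[228:241,225].mean(1).astype(int))
print(close_job()); st()
E
```

```text
col 225 rows 228-240 brightness [ 69 170 229 112 135 251 245 244 121 120 140 168  85] [223 223 193  97 115 232 226 222 105 102 122 148  73]
the job is handed in; nothing more can be done
None
the job is handed in; nothing more can be done
```

I pushed the filter drawer home and handed in with the tall cell held upright in the gap. The job used 16.6 s of the 53 s allowed, and no verdict was reported.

- **Drawer:** I pushed until the stop gave a wrist force of about 47 N in x. The plate front then measured x = 0.5215. Its edge was in the same picture rows just before hand-in, so it stayed shut.
- **Grasp:** the fingers closed to 36.0 mm along the cell's long axis, so they hold the two frosted faces only.
- **Final hold:** the tool is within 1 mm of the estimated beam point (0.5825, 0.0655). The jaw line is square to the beam to about 0.1°. I estimate the cell's middle at about 109–110 mm high. The arm was still, and the outside force read about 1 N.

**Checks that disagreed or stayed unsure:**
- The tool leans about 1.2° around the beam axis. I did not correct this at the end; it does not turn the polished faces off the beam.
- The last scene overlay was off by under one pixel. I put that down to the same camera bias seen before the grasp.
- The cell's lower edge was too faint against the base to measure, so I judged it upright from its vertical edges.
- A crude brightness comparison of the drawer area differed (52 grey levels), with the arm and its shadow in view. The edge rows are what I relied on.

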